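# Mount a whetstone on the sloped honing rail and lock it

### The job

Mount the long whetstone on the sloped honing rail: first swing the rail's black-knobbed keeper handle a quarter turn, fully open, then lay the stone gently along the rail, flat on its rubber strip, centred across it and with its lower end against the stop at the bottom. With the stone lying there by itself, swing the handle fully closed again so that the keeper reaches over the stone, and let go. Leave the short stone stub, the jar and the water jug alone.

Things in the scene. Friction and masses are not known exactly. Their poses are not given: they have to be found in the camera images.
- stone: The long whetstone, loose: a two-layer grey block 140 long (its x axis), 40 wide (y), 24 high (z), about 0.3 kg. Origin at the centre of its underside. Lies flat on the table at the start, either way round end for end.
- rail: Narrow honing rail (bar 12 thick, 30 wide) fixed at a 30 degree slope. Origin on top of its rubber strip (138 x 30), 115 above the table, where the centre of the stone's underside comes when the stone touches the stop. x uphill along the rail, y across, z out of its surface. The stop: a lip at the low end, inner face at x = -70, 10 high. Stone overhangs the bar 5 each side. Hinge boss at x = 95.
- stand: The fixed grey stand that carries the rail: foot 230 x 100 x 12 on the table, two posts 24 wide, a thin web. Origin under the rail's origin, at table height; x horizontal, along the rail's uphill direction, z up.
- keeper (a joint): Angle of the keeper handle about rail z through keeper_hinge. 0 = closed stop: handle arm points uphill (rail +x), the short 16 wide keeper finger on the other side points downhill over the stone's upper 15, 3 above it. 1.571 = open stop: arm along rail +y, finger along -y, clear of the stone. Stays where left (friction).
- keeper_hinge (a point): Point on the hinge axis of the keeper, at rail x = 95, y = 0, z = 22 (top of the 22 diameter boss; the hub on it is 26 diameter, to z = 36). Same axes as the rail; the hinge axis is z.
- keeper_knob (a point): Grip point on the axis of the upright round black knob (18 diameter, 50 tall, parallel to rail z) at the end of the handle arm, 65 from the hinge axis. The point is 26 above the top of the arm and 24 below the knob's top, and moves with the handle. Its x axis points along the arm from the hinge, z along the knob upward.
- stub: A worn stub of the same whetstone, loose: 70 long (x), 40 wide (y), 24 high. Bystander. Origin at the centre of its underside.
- paste_jar: Low jar with a steel lid, 60 diameter, 55 high, loose. Bystander. Origin at the centre of its underside.
- water_jug: Clear capped jug, 110 diameter, 210 high, loose. Bystander. Origin at the centre of its underside.

How it is judged:
By the outcome, as a careful person would: the job done as asked, in the order asked, and still so for the second after the job is handed in, with the robot touching nothing.
It also fails if it takes over 61 s, if anything falls off the work surface, if the arm or the gripper's body presses on something with over 40 N, if the wrist force passes 120 N, or if a joint passes its speed limit or range.

### The arm

A 6-joint arm with a two-finger parallel gripper is mounted at the origin on the work surface. World frame = base frame: x ahead of the robot, y to its left, z up, the work surface at z = 0. Lengths are in m, angles in rad, forces in N, time in s.
With the tool pointing down it reaches from about 0.275 to 0.85 m from the base axis. Payload 19 kg.
Tool frame: the origin (TCP) lies between the finger pads; the fingertips stand 19 mm ahead of it and the grasp point (between the pads) is the TCP; z points along the fingers, y is the line along which they close (so a half turn about z gives the same grasp; the last joint's range is limited). The gripper opens to 85 mm and grips with 20 to 120 N. Pads are 22 mm wide; open, the fingers measure 114 mm over their backs; the gripper's body (76 mm by 85 mm) begins 54 mm behind the grasp point. The pads swing forward as they close: fully open they stand 13 mm farther back than shut.
Start: joints at [-1.402, 0.15, 1.437, -0, 1.554, -0.134], TCP at [0.171, -0.549, 0.25] pointing down, gripper open.
Joint ranges: [-2.8, 2.8], [-0.68, 2.1], [0.12, 2.68], [-1.39, 4.53], [0.16, 2.79], [-2.81, 2.81]. Speed limits (rad/s): [1.89, 1.89, 2.22, 3.01, 3.01, 3.01].

### API

Orientations are given as a rotation vector (axis times angle).
In Python, from cell import sense, get_image, get_calibration, hand_in gives the robot as it stands. The module is installed in compiled form; this text tells all that it offers.
- The arm moves only by the tool move_arm, never from a script. Its argument "plan" is a list of rows, each a list of 7 numbers: the shift along the world's x, y, z in mm, then the turn, a rotation vector about the world's x, y, z in rad, then the closure, from 0 (fully open) to 1 (shut). A call has exactly 8 rows; each row shifts and turns the commanded pose from where the row before left it; what a row does not reach is not made up. A row lasts 1/8 s, in which the tool goes at most 62.5 mm and 10.7 degrees, less where a joint would pass 70% of its speed; a pose out of reach is approached as far as the arm can. A call is refused whole if a number of a shift passes 62.5 or a number of a turn 0.188, either way. A call with a gripper value outside its range is refused whole. The fingers move at their own pace and stop on an object; "squeeze" is the grip in N (left out, the last holds). Time passes only in rows, so rows that do not move let the fingers close, or fill a call up. It gives the time, the measured TCP pose, the force, the opening and the grip force at its end, in the units of the state.
- sense(): the state, without advancing time (a new reading comes with each control period).
- get_image(name): name is "scene" or "top" or "wrist"; returns the picture (400x640x3 uint8, red, green, blue); there is no depth.
- get_calibration(name): a dict with "fx", "fy", "cx", "cy" (pixels), "world_to_cam" (4x4, takes a point from world to camera coordinates); the wrist camera has in their place "tool_from_camera" (4x4, takes a point from camera to tool coordinates, whose origin is the TCP and whose axes are the flange's). Camera axes: x right, y up, looking along -z (the intrinsics and any distortion apply to the point x, -y, -z); pixel columns grow to the right and rows downward; lengths in m; the calibration is good to about 2 mm. A picture is of the moment at which its call begins: read the wrist's pose just before it. get_calibration takes no time and is no camera call.
- hand_in(): hands the job in; it is judged then, once.
The state is a dict: "t": time; "qpos": joint angles; "qd": joint speeds; "tau": joint torques, N m; "tool_pos": TCP position; "eef_rot": TCP orientation; "ft_force": force on the tool from outside, world axes, zero at the start; "moment": the same for the moment, N m; "gripper_width": opening from 0.0 (shut) to 1.0 (fully open); "finger_force": force on a finger pad.
Only numpy, scipy, OpenCV 4.12 (cv2) and the standard library are available. Lean on these libraries where they do the work, as an engineer would, in place of code of your own. Each camera call takes 0.05 s, during which the arm holds its last target. There are 200 camera calls.

## Working session

There is one attempt and no reset: what is moved stays moved. The work goes in short steps, Python scripts to look and compute and a tool call to move; the robot and the scene stay as the last step left them, time stands still between calls to the robot, and variables do not carry over. Pictures are saved under pics/ and viewed, at most 10 in all, crops included, and the job is handed in when it is done.

Besides the shell and the picture viewer there is one more tool, called after "Call:" as a command line: name --pt "numbers of a row" for each row, then --argument value for the rest. move_arm: Moves the arm, as the interface text tells. Its arguments: {"type":"object","properties":{"plan":{"type":"array","items":{"type":"array","items":{"type":"number"}}},"squeeze":{"type":"number"}},"required":["plan"]}

```bash
mkdir -p pics
python3 - <<'E'
from cell import *
import cv2,numpy as np
np.set_printoptions(precision=4,suppress=True)
s=sense();print(s['t'],s['tool_pos'],s['eef_rot'])
for n in("scene","top","wrist"):
    im=get_image(n);cv2.imwrite(f"pics/{n}0.png",im[:,:,::-1]);c=get_calibration(n);print(n,c)
E
```

```text
0.0 [ 0.1714 -0.5486  0.2497] [-3.1044 -0.4737  0.    ]
scene {'fx': 415.7285397861154, 'fy': 415.7285397861154, 'cx': 316.6645985521037, 'cy': 204.26048029086374, 'world_to_cam': array([[-0.4383,  0.8988, -0.0059,  0.2013],
       [-0.5032, -0.24  ,  0.8302,  0.1805],
       [ 0.7447,  0.3668,  0.5575, -1.6966],
       [ 0.    ,  0.    ,  0.    ,  1.    ]])}
top {'fx': 363.7611009383267, 'fy': 363.7611009383267, 'cx': 316.2774194046589, 'cy': 200.12277491540647, 'world_to_cam': array([[-0.019 , -0.9996, -0.0217,  0.0827],
       [ 0.9966, -0.0206,  0.0794, -0.6291],
       [-0.0798, -0.0201,  0.9966, -1.0509],
       [ 0.    ,  0.    ,  0.    ,  1.    ]])}
wrist {'fx': 300.4256447965855, 'fy': 300.4256447965855, 'cx': 320.0545211181221, 'cy': 203.4615575517694, 'tool_from_camera': array([[ 0.0003,  0.9506,  0.3104,  0.0802],
       [ 1.    , -0.0005,  0.0004, -0.0004],
       [ 0.0006,  0.3104, -0.9506, -0.1239],
       [ 0.    ,  0.    ,  0.    ,  1.    ]])}
```

View pics/scene0.png

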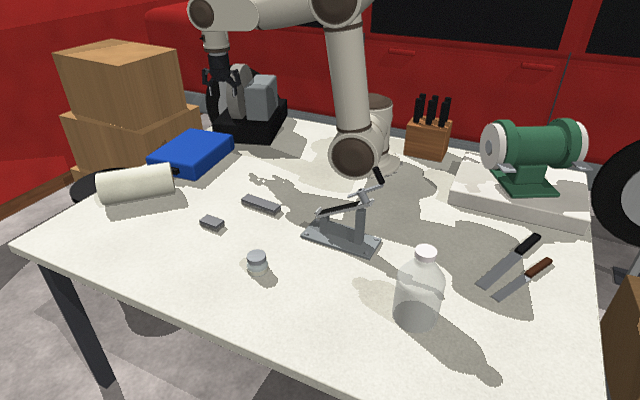

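View pics/top0.png

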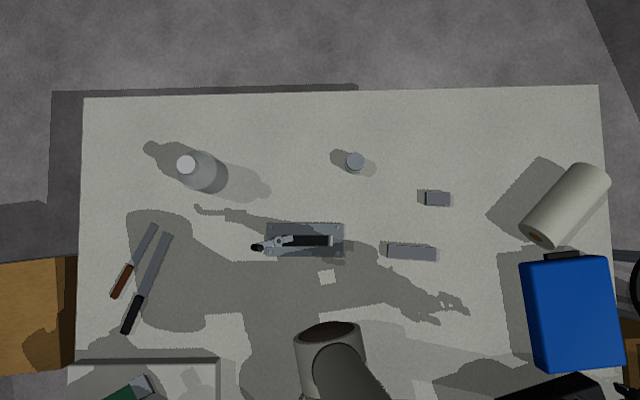

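The scene image shows the stone at (261,205), the stub at (212,223) and the rail around (342,230), with the knob at (378,176). In the top image the stone is at (411,253), the rail runs 265–344 with the knob at (257,247), and uphill is to the left (+y).

```bash
cat > h.py <<'E'
import numpy as np,cv2
from cell import *
from scipy.spatial.transform import Rotation as R
np.set_printoptions(precision=4,suppress=True)
def cam(n,s=None):
    c=get_calibration(n)
    if n=="wrist":
        T=np.eye(4);T[:3,:3]=R.from_rotvec(s['eef_rot']).as_matrix();T[:3,3]=s['tool_pos']
        M=T@c['tool_from_camera']
    else: M=np.linalg.inv(c['world_to_cam'])
    return c,M
def ray(C,u,v):
    c,M=C
    d=M[:3,:3]@np.array([(u-c['cx'])/c['fx'],-(v-c['cy'])/c['fy'],-1]);return M[:3,3],d/np.linalg.norm(d)
def onz(C,p,z):
    o,d=ray(C,*p);return o+d*(z-o[2])/d[2]
def tri(*CP):
    A=np.zeros((3,3));b=np.zeros(3)
    for C,p in CP:
        o,d=ray(C,*p);P=np.eye(3)-np.outer(d,d);A+=P;b+=P@o
    x=np.linalg.solve(A,b);return x,[round(1e3*np.linalg.norm(np.cross(ray(C,*p)[1],x-ray(C,*p)[0])),1) for C,p in CP]
def proj(C,X):
    c,M=C
    q=np.linalg.inv(M)@np.append(X,1);return np.array([c['cx']+c['fx']*q[0]/-q[2],c['cy']-c['fy']*q[1]/-q[2]])
E
python3 - <<'E'
import cv2,numpy as np
t=cv2.imread("pics/top0.png")[210:275,240:445];s=cv2.imread("pics/scene0.png")[160:260,230:390]
a=cv2.resize(t,None,fx=3.9,fy=3.9,interpolation=cv2.INTER_CUBIC);b=cv2.resize(s,None,fx=3.4,fy=3.4,interpolation=cv2.INTER_CUBIC)
o=np.zeros((a.shape[0]+b.shape[0],800,3),np.uint8);o[:a.shape[0],:a.shape[1]]=a;o[a.shape[0]:,:b.shape[1]]=b;print(o.shape,a.shape)
cv2.imwrite("pics/c1.png",o)
E
```

```text
(594, 800, 3) (254, 800, 3)
```

View pics/c1.png

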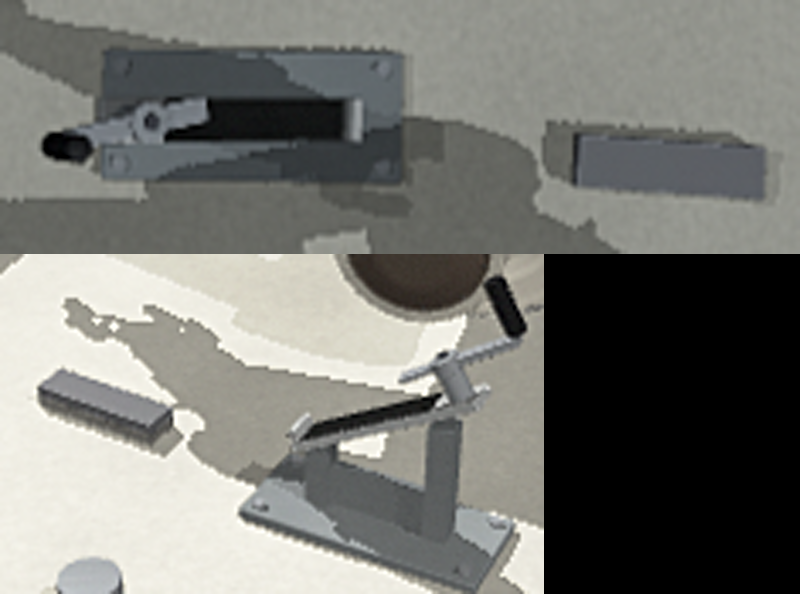

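The crop shows the handle already turned about 15°. The hub is at crop (150,120) in the top view and (447,356) in the scene view. The foot corners and the stone top are clear in both.

```bash
cat > m1.py <<'E'
from h import *
T=cam("top");S=cam("scene")
t=lambda x,y:(240+(x-1.5)/3.902,210+(y-1.5)/3.908)
s=lambda x,y:(230+(x-1.2)/3.4,160+(y-254-1.2)/3.4)
def two(n,a,b): print(n,*tri((T,t(*a)),(S,s(*b))))
two("hub",(150,122),(447,356))
two("lip far? top corner",(362,139),(300,418))
two("stone NE", (578,134),(62,371)) if 0 else None
# stone top face corners
for n,p in zip("abcd",[(578,134),(767,146),(766,198),(575,186)]): print("stone top",onz(T,t(*p),.024))
for n,p in zip("abcd",[(38,390),(62,371),(172,408),(151,432)]): print("stone sc",onz(S,s(*p),.024))
for p in [(103,48),(404,52),(403,183),(98,180)]: print("foot top",onz(T,t(*p),.012))
for p in [(240,513),(472,583),(515,518)]: print("foot sc",onz(S,s(*p),.012))
two("foot", (404,52),(240,513))
two("foot2", (103,48),(472,583))
two("stone corner",(578,134),(151,432))
two("stone corner2",(767,146),(38,390))
E
python3 m1.py
```

```text
hub [0.5174 0.1647 0.1921] [np.float64(1.0), np.float64(1.0)]
lip far? top corner [0.5001 0.0258 0.0798] [np.float64(1.0), np.float64(1.0)]
stone top [ 0.498  -0.1364  0.024 ]
stone top [ 0.4866 -0.2766  0.024 ]
stone top [ 0.4482 -0.2742  0.024 ]
stone top [ 0.4595 -0.1328  0.024 ]
stone sc [ 0.4954 -0.2689  0.024 ]
stone sc [ 0.4554 -0.2671  0.024 ]
stone sc [ 0.4656 -0.1317  0.024 ]
stone sc [ 0.5099 -0.1291  0.024 ]
foot top [0.5695 0.2222 0.012 ]
foot top [ 0.562  -0.0083  0.012 ]
foot top [ 0.4631 -0.0051  0.012 ]
foot top [0.4693 0.2268 0.012 ]
foot sc [ 0.5702 -0.0014  0.012 ]
foot sc [0.5699 0.2184 0.012 ]
foot sc [0.4709 0.2227 0.012 ]
foot [ 0.5615 -0.0076  0.0038] [np.float64(1.2), np.float64(1.2)]
foot2 [0.5702 0.2203 0.0131] [np.float64(1.8), np.float64(1.8)]
stone corner [ 0.4974 -0.1378  0.0135] [np.float64(0.4), np.float64(0.4)]
stone corner2 [ 0.4856 -0.2781  0.0158] [np.float64(1.1), np.float64(1.1)]
```

Call:
move_arm --pt "37 43 0 0 0 0.158 0" --pt "37 43 0 0 0 0.158 0" --pt "37 43 0 0 0 0.158 0" --pt "37 43 0 0 0 0.158 0" --pt "37 43 0 0 0 0.158 0" --pt "37 43 0 0 0 0.158 0" --pt "37 43 0 0 0 0.158 0" --pt "37 43 0 0 0 0.158 0"

```text
t: 1.15
tool_pos: [0.4683, -0.2032, 0.2503]
eef_rot: [2.22, 2.223, -0.0]
ft_force: [0.8, -0.4, -0.3]
gripper_width: 1.007
finger_force: 0.0
```

Run:
```python
from h import *
s=sense();print(s['t'],s['tool_pos'],R.from_rotvec(s['eef_rot']).as_matrix(),s['qpos'])
im=get_image("wrist");cv2.imwrite("pics/w1.png",im[:,:,::-1])
np.save("w1.npy",np.r_[s['tool_pos'],s['eef_rot']])
```

```text
1.15 [ 0.4683 -0.2032  0.2503] [[-0.0012  1.     -0.    ]
 [ 1.      0.0012 -0.0001]
 [-0.0001 -0.     -1.    ]] [-0.5603  0.0154  1.5832 -0.0001  1.5429 -0.5614]
```

View pics/w1.png

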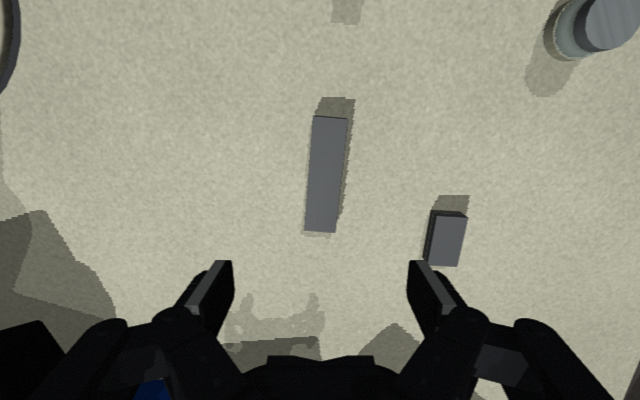

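The wrist image shows the long stone upright at (325,175) with its top face at rows 116–232. The stub is at (447,240) and well clear.

Call:
move_arm --pt "4 40 20 0.066 0 0 0" --pt "4 44 20 0.066 0 0 0" --pt "4 45 20 0.066 0 0 0" --pt "4 45 14 0.066 0 0 0" --pt "4 45 10 0.066 0 0 0" --pt "4 45 8 0.066 0 0 0" --pt "4 45 5 0.066 0 0 0" --pt "4 45 3 0.0616 0 0 0"

```text
t: 2.2
tool_pos: [0.4995, 0.1505, 0.3504]
eef_rot: [-1.929, -1.921, -0.517]
ft_force: [0.1, 0.2, -0.2]
gripper_width: 1.002
finger_force: 0.0
```

Run:
```python
from h import *
s=sense();print(s['t'],s['tool_pos'],s['ft_force'],R.from_rotvec(s['eef_rot']).as_matrix(),s['qpos'])
im=get_image("wrist");cv2.imwrite("pics/w2.png",im[:,:,::-1])
np.save("w2.npy",np.r_[s['tool_pos'],s['eef_rot']])
# stone in w1
w=cv2.imread("pics/w1.png");hsv=cv2.cvtColor(w,cv2.COLOR_BGR2HSV)
p=np.load("w1.npy");C=cam("wrist",dict(tool_pos=p[:3],eef_rot=p[3:]))
print(w[175,325],w[165,343],w[240,447])
m=(np.abs(w.astype(int)-w[175,325].astype(int)).max(2)<14).astype(np.uint8);m[260:]=0
m=cv2.morphologyEx(m,cv2.MORPH_OPEN,np.ones((3,3)))
for c in cv2.findContours(m,0,2)[0]:
    if cv2.contourArea(c)>800:
        r=cv2.minAreaRect(c);b=cv2.boxPoints(r);W=np.array([onz(C,q,.024) for q in b])
        print(r,W.mean(0),b,W[:,:2],[np.linalg.norm(W[i]-W[i-1]) for i in range(4)])
```

```text
2.2 [0.4995 0.1505 0.3504] [ 0.1073  0.177  -0.1795] [[ 0.0044  1.     -0.0001]
 [ 0.865  -0.0038  0.5018]
 [ 0.5018 -0.0023 -0.865 ]] [-0.158  -0.0215  1.502   0.5256  1.7283 -0.087 ]
[98 99 96] [81 90 89] [93 92 90]
((447.8330993652344, 238.46791076660156), (29.837888717651367, 47.06077194213867), 10.885526657104492) [ 0.6314 -0.2845  0.024 ] [[428.7389 258.7575]
 [437.6263 212.5435]
 [466.9273 218.1783]
 [458.0399 264.3923]] [[ 0.6104 -0.3126]
 [ 0.6141 -0.2486]
 [ 0.6515 -0.256 ]
 [ 0.6497 -0.3208]] [np.float64(0.040203269826541856), np.float64(0.06407595881092126), np.float64(0.03809799241415732), np.float64(0.06480406482387079)]
((326.2764892578125, 174.4058837890625), (36.66093063354492, 113.97100067138672), 4.398705005645752) [ 0.4758 -0.2048  0.024 ] [[303.6295 229.8176]
 [312.3706 116.1824]
 [348.9235 118.9941]
 [340.1824 232.6294]] [[ 0.448  -0.272 ]
 [ 0.4599 -0.1343]
 [ 0.5009 -0.1373]
 [ 0.4942 -0.2758]] [np.float64(0.04633081036368059), np.float64(0.13820668319343224), np.float64(0.04110001541741841), np.float64(0.1386611333827094)]
```

View pics/w2.png

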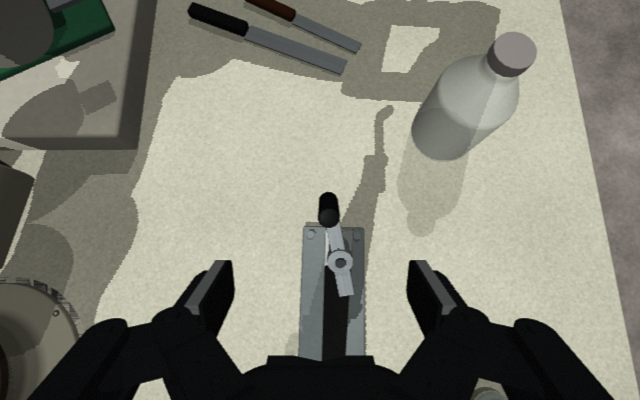

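The w2 image shows the knob top at about (328,217), the hub at (340,262) and the foot's uphill edge at row 226. I'll enlarge it.

Run:
```python
import cv2
w=cv2.imread("pics/w2.png")[185:357,270:400];cv2.imwrite("pics/c2.png",cv2.resize(w,None,fx=3.4,fy=3.4,interpolation=cv2.INTER_CUBIC))
```

```text
(no output)
```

View pics/c2.png

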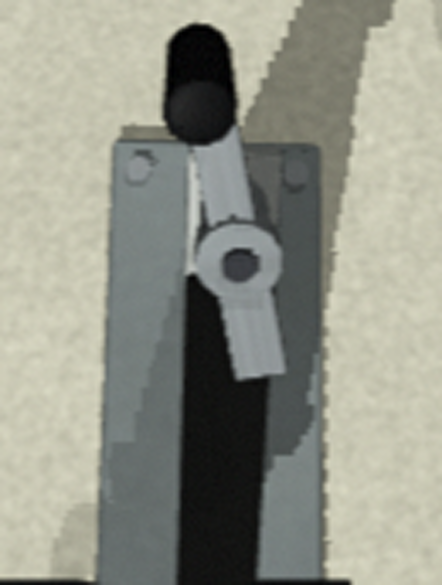

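Crop c2: hub bolt at crop (240,264), knob top face at (200,112), knob base end near (198,50), and strip edges running down at x≈183 and 263.

```bash
cat > m2.py <<'E'
from m1 import *
p=np.load("w2.npy");C=cam("wrist",dict(tool_pos=p[:3],eef_rot=p[3:]))
w=lambda x,y:(270+(x-1.2)/3.4,185+(y-1.2)/3.4)
print('---')
print("hub3",*tri((C,w(240,262)),(S,s(447,356)),(T,t(150,121))))
print("hubCT",*tri((C,w(240,262)),(T,t(150,121))),"hubCS",*tri((C,w(240,262)),(S,s(447,356))))
print("knobtop CS",*tri((C,w(200,112)),(S,s(495,286))))
# foot corners w2 at z=.012
F=[onz(C,w(*q),.012) for q in[(115,143),(320,148)]];print("foot",F)
print("footT",*tri((C,w(115,143)),(T,t(98,180))),*tri((C,w(320,148)),(T,t(103,48)),(S,s(472,583))))
# strip edges: intersect with rail top plane through (.,.1,.115) slope 30
def onrail(q,C=C,y0=.1004):
    o,d=ray(C,*q);n=np.array([0,-.5,.866]);return o+d*(n@(np.array([0,y0,.115])-o))/(n@d)
for q in[(187,275),(178,575),(268,380),(258,575)]:print("strip",onrail(w(*q)))
for q in[(343,99),(343,140),(215,140)]:print("stripT",onrail(t(*q),T))
# foot edge line directions
for a,b in[((115,143),(100,560)),((320,148),(322,560))]:
    A,B=onz(C,w(*a),.012),onz(C,w(*b),.012);print("edge",A,B,np.degrees(np.arctan2(*(A-B)[[1,0]])))
E
python3 m2.py|sed '1,/---/d'
```

```text
hub3 [0.5187 0.1644 0.1929] [np.float64(1.1), np.float64(1.6), np.float64(0.8)]
hubCT [0.5189 0.1633 0.1981] [np.float64(0.4), np.float64(0.4)] hubCS [0.5191 0.1649 0.1933] [np.float64(1.3), np.float64(1.3)]
knobtop CS [0.5065 0.1974 0.2591] [np.float64(0.2), np.float64(0.2)]
foot [array([0.4723, 0.2232, 0.012 ]), array([0.5702, 0.2204, 0.012 ])]
footT [0.4797 0.2041 0.152 ] [np.float64(0.7), np.float64(0.7)] [0.5701 0.2203 0.0131] [np.float64(0.1), np.float64(1.8), np.float64(1.8)]
strip [0.5046 0.1603 0.1496]
strip [0.5013 0.0516 0.0868]
strip [0.5326 0.1247 0.129 ]
strip [0.531  0.0515 0.0867]
stripT [0.5283 0.0396 0.0799]
stripT [0.4992 0.0402 0.0803]
stripT [0.503  0.1275 0.1306]
edge [0.4723 0.2232 0.012 ] [0.4671 0.0384 0.012 ] 88.41637304327791
edge [0.5702 0.2204 0.012 ] [0.5649 0.0381 0.012 ] 88.33850482082059
```

```bash
cat > g.py <<'E'
from h import *
import sys
yaw=np.radians(88.35);O=np.array([.5175,.1000,.115])
RR=R.from_euler('z',yaw).as_matrix()@R.from_euler('y',-30,degrees=True).as_matrix()
def W(*p): return O+RR@np.array(p)/1e3
def ori(phi): return RR@R.from_euler('z',phi).as_matrix()@np.diag([1.,-1,-1])
def knob(th,z=54,r=65): return (95+r*np.cos(th),r*np.sin(th),z)
def delta(P0,M0,P1,M1,n=8):
    return (P1-P0)*1e3/n, R.from_matrix(M1@M0.T).as_rotvec()/n
def now():
    s=sense();return s['tool_pos'],R.from_rotvec(s['eef_rot']).as_matrix(),s
def toR(P): return RR.T@(np.asarray(P)-O)*1e3
E
python3 - <<'E'
from g import *
P,M,s=now()
print(RR);th=.22
a=W(*knob(th,118));b=W(*knob(th,54))
print(a,delta(P,M,a,ori(th)));print(b,delta(a,ori(th),b,ori(th)))
# arc
A,B=b,ori(th)
for t in np.linspace(.22,1.571,9)[1:]:
    n=W(*knob(t));print(t,*delta(A,B,n,ori(t),1));A,B=n,ori(t)
E
```

```text
[[ 0.0249 -0.9996 -0.0144]
 [ 0.8657  0.0288 -0.4998]
 [ 0.5     0.      0.866 ]]
[0.5056 0.1786 0.2964] (array([ 0.7853,  3.0715, -6.7628]), array([-0.001 , -0.0142,  0.0205]))
[0.5065 0.2106 0.241 ] (array([ 0.1152,  3.9983, -6.9282]), array([0., 0., 0.]))
0.38887499999999997 [-10.5373  -2.5438  -1.6432] [-0.0024 -0.0844  0.1463]
0.55775 [-9.8791 -4.0454 -2.4989] [-0.0024 -0.0844  0.1463]
0.726625 [-8.9398 -5.4318 -3.2834] [-0.0024 -0.0844  0.1463]
0.8955 [-7.7462 -6.6637 -3.9745] [-0.0024 -0.0844  0.1463]
1.064375 [-6.3322 -7.7061 -4.5525] [-0.0024 -0.0844  0.1463]
1.23325 [-4.738  -8.5292 -5.001 ] [-0.0024 -0.0844  0.1463]
1.402125 [-3.0091 -9.1096 -5.3073] [-0.0024 -0.0844  0.1463]
1.571 [-1.1945 -9.4308 -5.4625] [-0.0024 -0.0844  0.1463]
```

Call:
move_arm --pt "1.6 6.1 -13.5 -0.002 -0.028 0.041 0" --pt "1.6 6.1 -13.5 -0.002 -0.028 0.041 0" --pt "1.6 6.1 -13.5 -0.002 -0.028 0.041 0" --pt "1.5 6.3 -13.6 -0.002 -0.028 0.041 0" --pt "0.2 8 -13.9 0 0 0 0" --pt "0.2 8 -13.9 0 0 0 0" --pt "0.2 8 -13.8 0 0 0 0" --pt "0.3 8 -13.8 0 0 0 0" --squeeze 30

```text
t: 3.25
tool_pos: [0.5066, 0.2063, 0.2398]
eef_rot: [-1.763, -2.133, -0.579]
ft_force: [0.3, -0.6, -0.1]
gripper_width: 1.005
finger_force: 0.0
```

Run:
```python
from g import *
P,M,s=now();print(s['t'],toR(P),s['ft_force'],(ori(.22).T@M))
im=get_image("wrist");cv2.imwrite("pics/w3.png",im[180:400,160:480,::-1])
```

```text
3.25 [154.1933  13.9559  55.1283] [ 0.3387 -0.5649 -0.1063] [[ 1.     -0.0013 -0.0064]
 [ 0.0013  1.     -0.0002]
 [ 0.0064  0.0002  1.    ]]
```

View pics/w3.png

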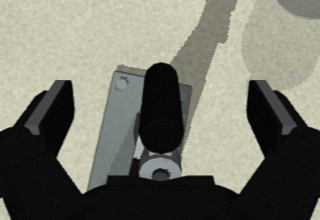

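The knob stands midway between the fingers, with its top ellipse at about (321,315) in full-frame pixels.

Run:
```python
from g import *
P,M,s=now();print(s['t'],toR(P))
C=cam("wrist",s)
for x in[(150,14,76),(155,14,76),(160,14,76),(158,14,26),(95,0,36)]:print(x,proj(C,W(*x)))
b=W(*knob(.22));print(delta(P,M,b,ori(.22),1))
```

```text
3.3 [153.7956  14.542   53.3052]
(150, 14, 76) [317.9492 323.358 ]
(155, 14, 76) [320.6202 313.3437]
(160, 14, 76) [323.3605 303.0697]
(158, 14, 26) [321.8569 249.3617]
(95, 0, 36) [321.7649 355.3268]
(array([0.4626, 3.6572, 2.9206]), array([ 0.0062, -0.002 ,  0.0013]))
```

Call:
move_arm --pt "0 1.5 1 0 0 0 0.5" --pt "0 0 0 0 0 0 1" --pt "0 0 0 0 0 0 1" --pt "0 0 0 0 0 0 1" --pt "0 0 0 0 0 0 1" --pt "0 0 0 0 0 0 1" --pt "0 0 0 0 0 0 1" --pt "0 0 0 0 0 0 1" --squeeze 30

```text
t: 4.3
tool_pos: [0.5068, 0.2071, 0.2421]
eef_rot: [-1.763, -2.134, -0.579]
ft_force: [-1.6, -3.8, 5.9]
gripper_width: 0.201
finger_force: 29.8
```

Run:
```python
from g import *
P,M,s=now();print(s['t'],toR(P),s['ft_force'],s['gripper_width'],s['finger_force'])
```

```text
4.3 [156.0305  13.8026  56.6924] [-1.6294 -3.8095  5.8686] 0.2007706224480198 29.827958643436432
```

Call:
move_arm --pt "-10.5 -2.5 -1.6 -0.002 -0.084 0.146 1" --pt "-9.9 -4.0 -2.5 -0.002 -0.084 0.146 1" --pt "-8.9 -5.4 -3.3 -0.002 -0.084 0.146 1" --pt "-7.7 -6.7 -4.0 -0.002 -0.084 0.146 1" --pt "-6.3 -7.7 -4.6 -0.002 -0.084 0.146 1" --pt "-4.7 -8.5 -5.0 -0.002 -0.084 0.146 1" --pt "-3.0 -9.1 -5.3 -0.002 -0.084 0.146 1" --pt "-1.2 -9.4 -5.5 -0.002 -0.084 0.146 1"

```text
t: 5.3
tool_pos: [0.4547, 0.1542, 0.2106]
eef_rot: [0.042, 3.021, 0.814]
ft_force: [6.6, 29.3, 21.8]
gripper_width: 0.201
finger_force: 32.1
```

Run:
```python
from g import *
P,M,s=now();print(s['t'],toR(P),RR.T@s['ft_force'],s['gripper_width'],s['finger_force'],ori(1.571).T@M)
print(RR[:,0]*3)
```

```text
5.3 [93.1429 64.3221 56.6537] [36.4549 -5.7588  4.0859] 0.20056706329558557 32.06680700182915 [[ 1.      0.0022 -0.0045]
 [-0.0022  1.      0.0026]
 [ 0.0045 -0.0026  1.    ]]
[0.0748 2.597  1.5   ]
```

Call:
move_arm --pt "0 0 0 0 0 0 0.6" --pt "0 0 0 0 0 0 0" --pt "0 0 0 0 0 0 0" --pt "0 0 0 0 0 0 0" --pt "0 0 0 0 0 0 0" --pt "-0.2 -12.5 21.7 0 0 0 0" --pt "-0.3 -12.5 21.7 0 0 0 0" --pt "-0.3 -12.5 21.7 0 0 0 0"

```text
t: 6.3
tool_pos: [0.4535, 0.1162, 0.2757]
eef_rot: [0.051, 3.025, 0.812]
ft_force: [-0.2, -0.3, -0.1]
gripper_width: 0.994
finger_force: 0.0
```

Run:
```python
from g import *
P,M,s=now();print(s['t'],toR(P),s['ft_force'],s['gripper_width'])
im=get_image("wrist");cv2.imwrite("pics/w4.png",im[:,:,::-1])
Yaw=np.radians(86.5) # stone yaw
D=np.array([.474,-.204,.16]);Md=R.from_euler('z',Yaw).as_matrix()@np.diag([1.,-1,-1])
print(delta(P,M,D,Md,1))
C=cam("wrist",s);print(proj(C,W(95,65,76)),proj(C,W(95,0,36)),proj(C,W(95,-40,30)))
```

```text
6.3 [ 92.7639  64.3931 132.0588] [-0.2428 -0.3293 -0.1344] 0.9944216389968372
(array([  20.4544, -320.1547, -115.7482]), array([-0.3924,  0.4323, -1.5578]))
[322.2726 232.5455] [321.993  284.1974] [322.031  318.7227]
```

View pics/w4.png

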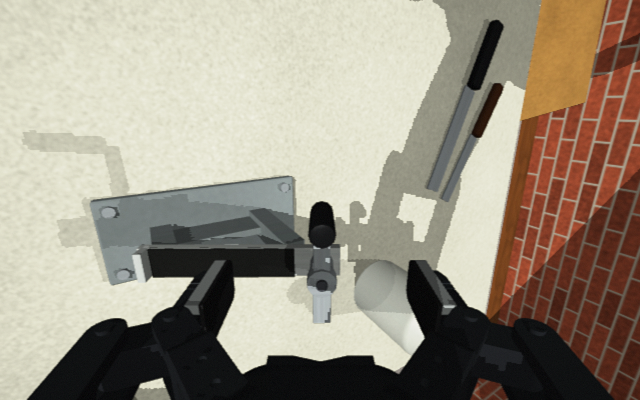

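Top view after release: the handle arm is square to the rail, knob at (322,236) against a predicted 232, so it is fully open. On to the stone.

Call:
move_arm --pt "2 -30 -5 -0.0392 0.043 -0.158 0" --pt "2 -32 -8 -0.0392 0.043 -0.158 0" --pt "2 -32 -10 -0.0392 0.043 -0.158 0" --pt "2 -32 -12 -0.0392 0.043 -0.158 0" --pt "2 -32 -12 -0.0392 0.043 -0.158 0" --pt "2 -32 -12 -0.0392 0.043 -0.158 0" --pt "2 -32 -12 -0.0392 0.043 -0.158 0" --pt "2 -32 -12 -0.0392 0.043 -0.158 0"

```text
t: 7.35
tool_pos: [0.4696, -0.1384, 0.1916]
eef_rot: [1.945, 2.45, 0.176]
ft_force: [-0.1, -0.7, 0.2]
gripper_width: 1.004
finger_force: 0.0
```

Call:
move_arm --pt "2 -33 -16 -0.0392 0.043 -0.158 0" --pt "2 -33 -16 -0.0392 0.043 -0.158 0" --pt "0 0 0 0 0 0 0" --pt "0 0 0 0 0 0 0" --pt "0 0 0 0 0 0 0" --pt "0 0 0 0 0 0 0" --pt "0 0 0 0 0 0 0" --pt "0 0 0 0 0 0 0"

```text
t: 8.35
tool_pos: [0.4736, -0.2034, 0.1602]
eef_rot: [2.304, 2.124, -0.004]
ft_force: [0.1, -0.6, 0.2]
gripper_width: 1.002
finger_force: 0.0
```

```bash
cat > st.py <<'E'
from g import *
P,M,s=now();print(s['t'],P,M)
im=get_image("wrist")[:,:,::-1].copy();cv2.imwrite("pics/w5.png",im)
C=cam("wrist",s)
q=proj(C,[.474,-.204,.024]);print(q,im[int(q[1]),int(q[0])])
ref=im[int(q[1]),int(q[0])].astype(int)
m=(np.abs(im.astype(int)-ref).max(2)<7).astype(np.uint8)
m=cv2.morphologyEx(m,cv2.MORPH_OPEN,np.ones((5,5)))
n,l=cv2.connectedComponents(m);m=(l==l[int(q[1]),int(q[0])]).astype(np.uint8)
c=cv2.findContours(m,0,2)[0][0];r=cv2.minAreaRect(c);b=cv2.boxPoints(r)
Wd=np.array([onz(C,x,.024) for x in b]);print(r,b);print(Wd[:,:2],Wd.mean(0),[np.linalg.norm(Wd[i]-Wd[i-1]) for i in range(4)])
im[cv2.morphologyEx(m,cv2.MORPH_GRADIENT,np.ones((3,3)))>0]=(0,0,255);cv2.imwrite("pics/w5m.png",im)
E
python3 st.py
```

```text
8.35 [ 0.4736 -0.2034  0.1602] [[ 0.0812  0.9967  0.0032]
 [ 0.9967 -0.0812 -0.0071]
 [-0.0068  0.0037 -1.    ]]
[319.5703 198.2307] [107 107 103]
((318.47503662109375, 210.2266082763672), (112.68331146240234, 40.65626907348633), 88.15238952636719) [[296.3409 154.5697]
 [336.9761 153.2588]
 [340.6091 265.8835]
 [299.974  267.1944]]
[[ 0.4572 -0.163 ]
 [ 0.4923 -0.1647]
 [ 0.4889 -0.2749]
 [ 0.4491 -0.273 ]] [ 0.4719 -0.2189  0.024 ] [np.float64(0.11034549164221415), np.float64(0.03509910352042846), np.float64(0.11021727958977788), np.float64(0.03981967362907965)]
```

View pics/w5m.png

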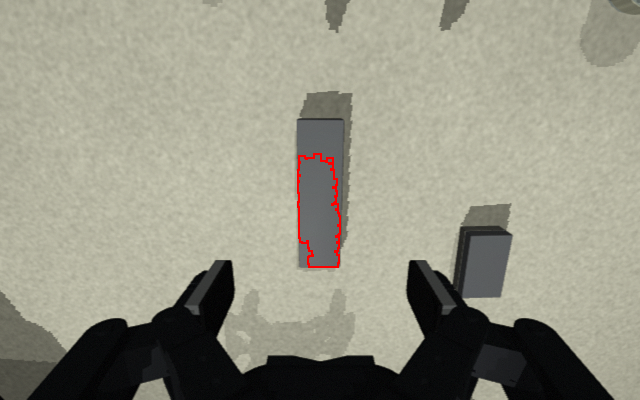

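The stone's top-face corners are at (297,120), (343,120), (340,267) and (299,267). The mask covered only part of it, so I'll triangulate these corners against the ones in w1.

```bash
cat > st2.py <<'E'
from g import *
P,M,s=now();C=cam("wrist",s)
p=np.load("w1.npy");C1=cam("wrist",dict(tool_pos=p[:3],eef_rot=p[3:]))
A=[(297,120),(343.5,119.5),(340,267.5),(299,267.5)];B=[(313,116),(347.5,118),(336,232.5),(304.5,230.5)]
Wd=np.array([onz(C,x,.024) for x in A]);print(Wd[:,:2],Wd.mean(0),[np.linalg.norm(Wd[i]-Wd[i-1]) for i in range(4)])
for a,b in zip(A,B):print(*tri((C,a),(C1,b)))
d=Wd[0]+Wd[1]-Wd[2]-Wd[3];y=np.arctan2(d[1],d[0]);print(np.degrees(y))
m=Wd.mean(0);D=np.array([m[0],m[1],.0225]);print(D,delta(P,M,D,R.from_euler('z',y).as_matrix()@np.diag([1.,-1,-1]),1))
E
python3 st2.py
```

```text
[[ 0.4608 -0.1344]
 [ 0.4995 -0.1371]
 [ 0.4881 -0.2766]
 [ 0.4481 -0.2733]] [ 0.4741 -0.2053  0.024 ] [np.float64(0.13945754727356344), np.float64(0.03874376938116261), np.float64(0.13992586729367368), np.float64(0.04018911089651156)]
[ 0.4606 -0.1344  0.0219] [np.float64(0.1), np.float64(0.1)]
[ 0.4971 -0.1354  0.0524] [np.float64(0.3), np.float64(0.3)]
[ 0.4883 -0.273   0.0302] [np.float64(0.3), np.float64(0.3)]
[ 0.4489 -0.2713  0.0277] [np.float64(0.4), np.float64(0.4)]
85.06610557627002
[ 0.4741 -0.2053  0.0225] (array([   0.4904,   -1.88  , -137.6448]), array([ 0.0071,  0.0031, -0.0047]))
```

Call:
move_arm --pt "0.1 -0.4 -22 0.001 0 -0.001 0" --pt "0.1 -0.4 -22 0.001 0 -0.001 0" --pt "0.1 -0.4 -22 0.001 0 -0.001 0" --pt "0.1 -0.4 -22 0.001 0 -0.001 0" --pt "0.1 -0.3 -22 0.001 0 -0.001 0" --pt "0 0 -16.5 0.001 0 0 0" --pt "0 0 -10 0 0 0 0" --pt "0 0 0 0 0 0 0"

```text
t: 9.4
tool_pos: [0.474, -0.2054, 0.0232]
eef_rot: [2.314, 2.122, 0.002]
ft_force: [-0.4, 0.4, 0.5]
gripper_width: 0.997
finger_force: 0.0
```

Call:
move_arm --pt "0 0 0 0 0 0 0.3" --pt "0 0 0 0 0 0 0.5" --pt "0 0 0 0 0 0 0.7" --pt "0 0 0 0 0 0 1" --pt "0 0 0 0 0 0 1" --pt "0 0 0 0 0 0 1" --pt "0 0 0 0 0 0 1" --pt "0 0 0 0 0 0 1" --squeeze 50

```text
t: 10.4
tool_pos: [0.4745, -0.2056, 0.0243]
eef_rot: [2.313, 2.121, 0.003]
ft_force: [-0.9, 0.6, 6.5]
gripper_width: 0.454
finger_force: 51.4
```

Run:
```python
from g import *
P,M,s=now();print(s['t'],P,s['ft_force'],s['gripper_width'],s['finger_force'],M)
np.save("grasp.npy",np.c_[P,M])
np.save("gp.npy",P)
a=W(20,0,120)
print(a,delta(P+[0,0,.1],M,a,ori(0),1))
```

```text
10.4 [ 0.4745 -0.2056  0.0243] [-0.9105  0.6357  6.4591] 0.4541674197528045 51.356610506772995 [[ 0.0864  0.9963  0.0038]
 [ 0.9963 -0.0864 -0.0016]
 [-0.0013  0.0039 -1.    ]]
[0.5163 0.0573 0.2289] (array([ 41.8159, 262.9235, 104.6467]), array([ 0.5243, -0.0264,  0.0574]))
```

Call:
move_arm --pt "0 0 5 0 0 0 1" --pt "0 0 15 0 0 0 1" --pt "0 0 26 0 0 0 1" --pt "0 0 27 0 0 0 1" --pt "0 0 27 0 0 0 1" --pt "5.2 27 13 0.0655 -0.0033 0.0072 1" --pt "5.2 34 12 0.0655 -0.0033 0.0072 1" --pt "5.2 34 12 0.0655 -0.0033 0.0072 1"

```text
t: 11.4
tool_pos: [0.4898, -0.1095, 0.1621]
eef_rot: [-2.187, -2.05, -0.216]
ft_force: [-0.5, -0.1, -2.9]
gripper_width: 0.459
finger_force: 50.9
```

Call:
move_arm --pt "5.2 35 12 0.0655 -0.0033 0.0072 1" --pt "5.2 35 8 0.0655 -0.0033 0.0072 1" --pt "5.2 35 5 0.0655 -0.0033 0.0072 1" --pt "5.4 35 0.5 0.0655 -0.0033 0.0072 1" --pt "5.4 35 0 0.0655 -0.0033 0.0072 1" --pt "0 0 0 0 0 0 1" --pt "0 0 0 0 0 0 1" --pt "0 0 0 0 0 0 1"

```text
t: 12.4
tool_pos: [0.5162, 0.064, 0.1865]
eef_rot: [-1.957, -1.902, -0.524]
ft_force: [-0.5, 0.1, -2.3]
gripper_width: 0.455
finger_force: 51.0
```

Run:
```python
from g import *
P,M,s=now();print(s['t'],toR(P),s['ft_force'],s['gripper_width'],s['finger_force'])
print(delta(P,M,W(5,0,38),ori(0),1))
for n in("wrist","scene","top"):
    im=get_image(n);cv2.imwrite(f"pics/{n}6.png",im[:,:,::-1])
a=cv2.imread("pics/wrist6.png")[0:400,100:540];b=cv2.resize(cv2.imread("pics/scene6.png")[130:260,270:400],None,fx=2.7,fy=2.7,interpolation=cv2.INTER_CUBIC)
o=np.zeros((400,792,3),np.uint8);o[:,:440]=a;o[:351,440:791]=b;cv2.imwrite("pics/c6.png",o)
C=cam("wrist",s);print(proj(C,W(95,0,36)))
# predicted stone uphill top corners for z offset 0 of TCP
for y in(-20,20):print("pred upper corner",proj(C,P+M@np.array([.070,y/1e3,0])))
```

```text
12.4 [ 4.5139  0.2717 79.9322] [-0.5392  0.0969 -2.2817] 0.45525101953052927 50.959503427147865
(array([  0.8874,  21.3704, -36.0713]), array([ 0.0007, -0.0002, -0.0002]))
[319.9672  84.7542]
pred upper corner [269.3907 132.3648]
pred upper corner [368.9616 132.386 ]
```

View pics/c6.png

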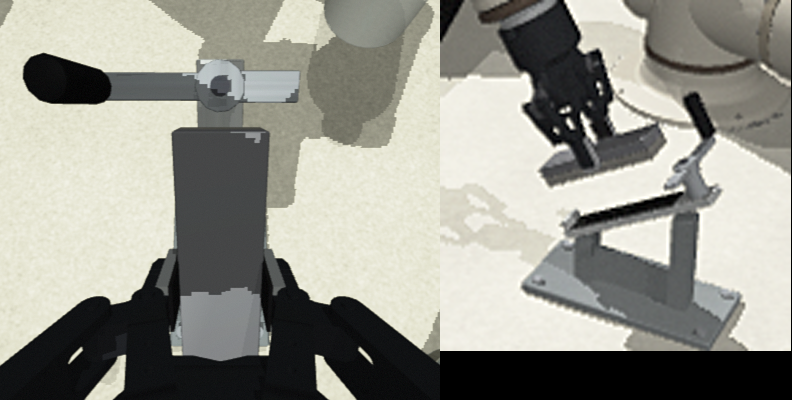

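Wrist view: the stone is held square, its upper corners at about (272,131) and (369,131) against a predicted 132. The hub is at (320,86) against a predicted (320,85), and the keeper is clear at the side. Lowering it now.

Call:
move_arm --pt "0.1 3.8 -6.4 0 0 0 1" --pt "0.1 3.8 -6.4 0 0 0 1" --pt "0.2 3.8 -6.4 0 0 0 1" --pt "0.1 3.8 -6.4 0 0 0 1" --pt "0.1 3.8 -6.4 0 0 0 1" --pt "0.2 3.8 -6.4 0 0 0 1" --pt "0.2 3.6 -6.3 0 0 0 1" --pt "0 0 0 0 0 0 1"

```text
t: 13.55
tool_pos: [0.5169, 0.0913, 0.1409]
eef_rot: [-1.956, -1.901, -0.523]
ft_force: [-0.1, 0.3, -2.6]
gripper_width: 0.453
finger_force: 51.0
```

```bash
cat > q.py <<'E'
from g import *
P,M,s=now();print(s['t'],toR(P),RR.T@s['ft_force'],RR.T@s['moment'],s['gripper_width'],s['finger_force'])
E
python3 q.py
```

```text
13.55 [ 5.3632  0.3334 26.7889] [-1.0999  0.0758 -2.4198] [-0.0249  0.4835  0.0253] 0.45271123326646134 50.991733968257904
```

Call:
move_arm --pt "0 -0.9 -0.5 0 0 0 1" --pt "0 -0.9 -0.5 0 0 0 1" --pt "0 -0.9 -0.5 0 0 0 1" --pt "-0.1 -0.9 -0.5 0 0 0 1" --pt "0 -0.4 -0.25 0 0 0 1" --pt "0 0 0 0 0 0 1" --pt "0 0 0 0 0 0 1" --pt "0 0 0 0 0 0 1"

```text
t: 14.55
tool_pos: [0.517, 0.087, 0.1391]
eef_rot: [-1.956, -1.902, -0.524]
ft_force: [0.0, 0.5, -3.4]
gripper_width: 0.454
finger_force: 51.0
```

```bash
python3 q.py
```

```text
14.55 [ 0.7934  0.0861 27.3971] [-1.232  -0.0241 -3.1937] [-0.0086  0.441   0.0077] 0.4536533638488259 50.99105268716812
```

Call:
move_arm --pt "0 -0.3 -0.2 0 0 0 1" --pt "0 0 0 0 0 0 1" --pt "0 -0.3 -0.2 0 0 0 1" --pt "0 0 0 0 0 0 1" --pt "0 -0.3 -0.2 0 0 0 1" --pt "0 0 0 0 0 0 1" --pt "0 0 0 0 0 0 1" --pt "0 0 0 0 0 0 1"

```text
t: 15.55
tool_pos: [0.517, 0.0861, 0.1385]
eef_rot: [-1.956, -1.902, -0.524]
ft_force: [-0.3, 0.5, -2.4]
gripper_width: 0.457
finger_force: 51.0
```

```bash
python3 q.py
```

```text
15.55 [-0.3096  0.0607 27.3326] [-0.7529  0.2913 -2.3012] [-0.0252  0.4601 -0.0452] 0.45725743366543276 50.992000848054886
```

Call:
move_arm --pt "0 -0.4 -0.2 0 0 0 1" --pt "0 0 0 0 0 0 1" --pt "0 -0.4 -0.2 0 0 0 1" --pt "0 0 0 0 0 0 1" --pt "0 -0.4 -0.25 0 0 0 1" --pt "0 0 0 0 0 0 1" --pt "0 0 0 0 0 0 1" --pt "0 0 0 0 0 0 1"

```text
t: 16.55
tool_pos: [0.517, 0.0852, 0.1381]
eef_rot: [-1.956, -1.901, -0.524]
ft_force: [-1.6, 5.2, 1.7]
gripper_width: 0.452
finger_force: 51.1
```

```bash
python3 q.py
```

```text
16.55 [-1.2929  0.0229 27.4264] [ 5.3363  1.7524 -1.1087] [ 0.1023 -0.7098 -0.0996] 0.45216326554390346 51.12349793314934
```

Call:
move_arm --pt "0 0.3 0.2 0 0 0 1" --pt "0 0.25 -0.45 0 0 0 1" --pt "0 0.25 -0.45 0 0 0 1" --pt "0 0.25 -0.45 0 0 0 1" --pt "0 0.25 -0.45 0 0 0 1" --pt "0 0 0 0 0 0 1" --pt "0 0 0 0 0 0 1" --pt "0 0 0 0 0 0 1"

```text
t: 17.55
tool_pos: [0.5171, 0.0863, 0.1364]
eef_rot: [-1.956, -1.902, -0.524]
ft_force: [1.7, 4.8, 3.8]
gripper_width: 0.459
finger_force: 51.4
```

```bash
python3 q.py
```

```text
17.55 [-1.214  -0.0458 25.3971] [ 6.1514 -1.5705  0.8845] [-0.2376 -0.6889 -0.0252] 0.45903419901386927 51.358099803328514
```

Call:
move_arm --pt "0 0.35 0.2 0 0 0 1" --pt "0 0.25 -0.45 0 0 0 1" --pt "0 0 0 0 0 0 1" --pt "0 0.25 -0.45 0 0 0 1" --pt "0 0 0 0 0 0 1" --pt "0 0 0 0 0 0 1" --pt "0 0 0 0 0 0 1" --pt "0 0 0 0 0 0 1"

```text
t: 18.55
tool_pos: [0.517, 0.0865, 0.136]
eef_rot: [-1.957, -1.902, -0.523]
ft_force: [-5.6, -6.5, 11.9]
gripper_width: 0.455
finger_force: 52.8
```

```bash
python3 q.py
```

```text
18.55 [-1.1987  0.0859 24.995 ] [ 0.1792  5.4252 13.593 ] [ 0.8429  0.1217 -0.0465] 0.45513059178737053 52.84377560019493
```

Call:
move_arm --pt "0 -0.15 0.25 0 0 0 1" --pt "0 -0.4 -0.2 0 0 0 1" --pt "0 0 0 0 0 0 1" --pt "0 0 0 0 0 0 1" --pt "0 0 0 0 0 0 1" --pt "0 0 0 0 0 0 1" --pt "0 0 0 0 0 0 1" --pt "0 0 0 0 0 0 1" --squeeze 20

```text
t: 19.55
tool_pos: [0.517, 0.0864, 0.136]
eef_rot: [-1.956, -1.902, -0.524]
ft_force: [-3.7, 0.4, 10.1]
gripper_width: 0.457
finger_force: 52.2
```

```bash
python3 q.py
```

```text
19.55 [-1.2456  0.1101 25.0179] [5.2525 3.7268 8.5911] [ 0.4584 -0.5701 -0.0406] 0.45652545530083005 52.21577122807503
```

Call:
move_arm --pt "0 0 0 0 0 0 0.5" --pt "0 0 0 0 0 0 0.45" --pt "0 0 0 0 0 0 0.3" --pt "0 0 0 0 0 0 0.1" --pt "0 0 0 0 0 0 0" --pt "0 0 0 0 0 0 0" --pt "0 0 0 0 0 0 0" --pt "0 0 0 0 0 0 0"

```text
t: 20.55
tool_pos: [0.517, 0.0865, 0.1356]
eef_rot: [-1.956, -1.902, -0.524]
ft_force: [0.0, -0.6, 0.2]
gripper_width: 0.997
finger_force: 0.0
```

Call:
move_arm --pt "-0.1 -5 8.7 0 0 0 0" --pt "-0.2 -10 17.3 0 0 0 0" --pt "-0.3 -12 20.8 0 0 0 0" --pt "-0.3 -12 20.8 0 0 0 0" --pt "-0.3 -12 20.8 0 0 0 0" --pt "0 0 0 0 0 0 0" --pt "0 0 0 0 0 0 0" --pt "0 0 0 0 0 0 0"

```text
t: 21.55
tool_pos: [0.5155, 0.0358, 0.2233]
eef_rot: [-1.956, -1.901, -0.523]
ft_force: [-0.1, -0.2, -0.2]
gripper_width: 0.999
finger_force: 0.0
```

```bash
cat > chk.py <<'E'
from g import *
P,M,s=now();print(s['t'],toR(P),s['ft_force'],s['gripper_width'])
im=get_image("wrist")[:,:,::-1];cv2.imwrite(f"pics/w{s['t']:.1f}.png",im)
C=cam("wrist",s)
for x in[(68.8,20,24),(68.8,-20,24),(-71.2,20,24),(-71.2,-20,24),(95,0,36),(95,65,76)]:print(x,proj(C,W(*x)))
# row/col profiles: stone edges along rows & cols
g=cv2.cvtColor(im,cv2.COLOR_BGR2GRAY).astype(int)
def edge(a,b,n=60): # strongest grey steps along the line between two rail points
    p,q=proj(C,W(*a)),proj(C,W(*b));L=[p+(q-p)*i/n for i in range(n+1)]
    v=np.array([cv2.getRectSubPix(im,(3,3),tuple(map(float,x))).mean() for x in L]);d=np.abs(v[2:]-v[:-2])
    for i in np.argsort(-d)[:4]+1: print("   ",(np.array(a)+(np.array(b)-a)*i/n).round(1),v[i-1:i+2].round())
for x in(60,40,20):print("across",x);edge((x,-35,24),(x,35,24),140)
for y in(-12,0,12):print("upper",y);edge((55,y,24),(80,y,24),50)
E
python3 chk.py
```

```text
21.55 [ -1.4173   0.1076 125.9078] [-0.144  -0.216  -0.1875] 0.9991843589986276
(68.8, 20, 24) [292.4404 120.1936]
(68.8, -20, 24) [347.6738 120.2022]
(-71.2, 20, 24) [297.0173 287.3045]
(-71.2, -20, 24) [343.0816 287.372 ]
(95, 0, 36) [320.0071  79.8301]
(95, 65, 76) [197.8884  73.6972]
across 60
    [60. 20. 24.] [ 92. 113. 133.]
    [60.  19.5 24. ] [ 74.  92. 113.]
    [60.  28.5 24. ] [148. 164. 181.]
    [60. 19. 24.] [61. 74. 92.]
across 40
    [40. 20. 24.] [ 82.  98. 114.]
    [40. 30. 24.] [141. 157. 172.]
    [40.  30.5 24. ] [157. 172. 187.]
    [40.  19.5 24. ] [69. 82. 98.]
across 20
    [20.  31.5 24. ] [147. 165. 182.]
    [20. 32. 24.] [165. 182. 196.]
    [20. 31. 24.] [135. 147. 165.]
    [20. 20. 24.] [ 83.  99. 112.]
upper -12
    [ 70. -12.  24.] [57. 69. 82.]
    [ 70.5 -12.   24. ] [69. 82. 93.]
    [ 69.5 -12.   24. ] [52. 57. 69.]
    [ 71. -12.  24.] [82. 93. 99.]
upper 0
    [70.5  0.  24. ] [61. 73. 83.]
    [70.  0. 24.] [52. 61. 73.]
    [71.  0. 24.] [73. 83. 90.]
    [69.5  0.  24. ] [49. 52. 61.]
upper 12
    [70.5 12.  24. ] [61. 72. 81.]
    [70. 12. 24.] [52. 61. 72.]
    [71. 12. 24.] [72. 81. 87.]
    [69.5 12.  24. ] [49. 52. 61.]
```

The stone's edges measure x≈70.2 at the top end and y≈±20, so it lies square against the stop. Next I'll close the keeper.

Run:
```python
from g import *
P,M,s=now();th=1.571
a=W(*knob(th,122,64));b=W(*knob(th,55,64))
print(delta(P,M,a,ori(th),10));print(delta(a,ori(th),b,ori(th),6))
A,B=b,ori(th)
for t in np.linspace(1.571,0,11)[1:]:
    n=W(*knob(t,55,64));print(t,*delta(A,B,n,ori(t),1));A,B=n,ori(t)
```

```text
(array([-6.1455,  8.7252,  4.4735]), array([-0.0021, -0.0787,  0.136 ]))
(array([ 0.1608,  5.581 , -9.6706]), array([0., 0., 0.]))
1.4139 [1.0355 8.6455 5.0066] [ 0.0023  0.0785 -0.1361]
1.2568 [2.5856 8.3875 4.8835] [ 0.0023  0.0785 -0.1361]
1.0997 [4.0721 7.9228 4.64  ] [ 0.0023  0.0785 -0.1361]
0.9426 [5.4583 7.2631 4.2823] [ 0.0023  0.0785 -0.1361]
0.7855 [6.71   6.4244 3.8191] [ 0.0023  0.0785 -0.1361]
0.6284000000000001 [7.7965 5.4275 3.2619] [ 0.0023  0.0785 -0.1361]
0.47130000000000005 [8.6909 4.297  2.6243] [ 0.0023  0.0785 -0.1361]
0.31420000000000003 [9.3713 3.0606 1.9221] [ 0.0023  0.0785 -0.1361]
0.15710000000000002 [9.8209 1.7488 1.1725] [ 0.0023  0.0785 -0.1361]
0.0 [10.0286  0.394   0.3941] [ 0.0023  0.0785 -0.1361]
```

Call:
move_arm --pt "-6.1 8.7 4.5 -0.002 -0.079 0.136 0" --pt "-6.1 8.7 4.5 -0.002 -0.079 0.136 0" --pt "-6.1 8.7 4.5 -0.002 -0.079 0.136 0" --pt "-6.1 8.7 4.5 -0.002 -0.079 0.136 0" --pt "-6.1 8.7 4.5 -0.002 -0.079 0.136 0" --pt "-6.2 8.7 4.5 -0.002 -0.079 0.136 0" --pt "-6.2 8.7 4.5 -0.002 -0.079 0.136 0" --pt "-6.2 8.7 4.5 -0.002 -0.079 0.136 0"

```text
t: 22.6
tool_pos: [0.4663, 0.1056, 0.2598]
eef_rot: [-0.496, -2.924, -0.792]
ft_force: [-0.7, -0.4, -0.4]
gripper_width: 1.0
finger_force: 0.0
```

Call:
move_arm --pt "-6.2 8.8 4.4 -0.002 -0.079 0.136 0" --pt "-6.2 8.8 4.4 -0.002 -0.079 0.136 0" --pt "0.2 6.7 -11.6 0 0 0 0" --pt "0.2 6.7 -11.6 0 0 0 0" --pt "0.2 6.7 -11.6 0 0 0 0" --pt "0.2 6.7 -11.6 0 0 0 0" --pt "0.2 6.7 -11.6 0 0 0 0" --pt "0 0 0 0 0 0 0"

```text
t: 23.6
tool_pos: [0.4549, 0.1566, 0.2099]
eef_rot: [0.041, 3.026, 0.817]
ft_force: [0.4, -0.0, 0.1]
gripper_width: 1.0
finger_force: 0.0
```

```bash
python3 q.py; python3 -c "
from g import *
P,M,s=now();print(ori(1.571).T@M)"
```

```text
23.6 [94.9159 64.1599 54.7634] [ 0.0328 -0.4051  0.0421] [-0.0201  0.2001  0.0278] 0.9998225061939138 0.0
[[ 1.      0.0016  0.0008]
 [-0.0016  1.      0.0037]
 [-0.0008 -0.0037  1.    ]]
```

Call:
move_arm --pt "0 0 0 0 0 0 0.5" --pt "0 0 0 0 0 0 1" --pt "0 0 0 0 0 0 1" --pt "0 0 0 0 0 0 1" --pt "0 0 0 0 0 0 1" --pt "0 0 0 0 0 0 1" --pt "1 8.6 5 0.002 0.079 -0.136 1" --pt "2.6 8.4 4.9 0.002 0.079 -0.136 1" --squeeze 30

```text
t: 24.6
tool_pos: [0.4593, 0.1731, 0.2209]
eef_rot: [-0.512, -2.921, -0.79]
ft_force: [6.9, -6.2, -1.1]
gripper_width: 0.202
finger_force: 29.6
```

```bash
python3 q.py
```

```text
24.6 [114.7388  60.2365  56.0382] [-5.7772 -7.0879  2.0877] [-1.2295  1.2308 -0.0653] 0.20185069302694222 29.603720605373383
```

Call:
move_arm --pt "4.1 7.9 4.6 0.002 0.079 -0.136 1" --pt "5.5 7.3 4.3 0.002 0.079 -0.136 1" --pt "6.7 6.4 3.8 0.002 0.079 -0.136 1" --pt "7.8 5.4 3.3 0.002 0.079 -0.136 1" --pt "8.7 4.3 2.6 0.002 0.079 -0.136 1" --pt "9.4 3.1 1.9 0.002 0.079 -0.136 1" --pt "9.8 1.7 1.2 0.002 0.079 -0.136 1" --pt "10 0.4 0.4 0.002 0.079 -0.136 1"

```text
t: 25.6
tool_pos: [0.5211, 0.2081, 0.2419]
eef_rot: [-1.963, -1.897, -0.518]
ft_force: [-51.6, -27.0, 4.4]
gripper_width: 0.198
finger_force: 34.4
```

```bash
python3 q.py; python3 -c "
from g import *
P,M,s=now();print(ori(0).T@M)"
```

```text
25.6 [157.118   -0.4417  55.8321] [-22.4703  50.7961  18.0409] [7.871  3.7462 0.325 ] 0.1984070228061149 34.425116926431656
[[ 1.     -0.0062 -0.0034]
 [ 0.0062  1.     -0.0018]
 [ 0.0034  0.0018  1.    ]]
```

Call:
move_arm --pt "-0.4 0 0 0 0 0 1" --pt "0 0 0 0 0 0 0.5" --pt "0 0 0 0 0 0 0" --pt "0 0 0 0 0 0 0" --pt "0 0 0 0 0 0 0" --pt "-0.2 -8 13.9 0 0 0 0" --pt "-0.3 -12 20.8 0 0 0 0" --pt "-0.4 -15 26 0 0 0 0"

```text
t: 26.6
tool_pos: [0.5194, 0.174, 0.3049]
eef_rot: [-1.956, -1.902, -0.524]
ft_force: [0.5, 0.3, 0.7]
gripper_width: 0.999
finger_force: 0.0
```

```bash
python3 q.py
cat > k.py <<'E'
from g import *
P,M,s=now();im=get_image("wrist")[:,:,::-1];cv2.imwrite("pics/k.png",im);C=cam("wrist",s)
k=proj(C,W(160,0,76));h=proj(C,W(95,0,36));print(k,h)
g=im.max(2);m=(g<55).astype(np.uint8);m[255:]=0
n,l,st,ce=cv2.connectedComponentsWithStats(m)
for i in range(1,n):
    if st[i][4]>150:print(st[i],ce[i])
# arm edges: bright arm at several x along z=26
for x in(115,125,135):
    v=[(y,round(float(cv2.getRectSubPix(im,(1,1),tuple(map(float,proj(C,W(x,y,26))))).mean()))) for y in range(-16,17,2)];print(x,v)
for x in(62,75):
    v=[(y,round(float(cv2.getRectSubPix(im,(1,1),tuple(map(float,proj(C,W(x,y,31))))).mean()))) for y in range(-24,25,2)];print(x,v)
E
python3 k.py
```

```text
26.6 [159.0918   0.1933 127.4746] [ 0.6128 -0.5243  0.4832] [ 0.0125  0.2335 -0.0267] 0.999133883052027 0.0
[319.8936 236.7825] [319.9517 288.5721]
[   0    0   72   58 2797] [29.2285 21.7576]
[  80    0   41  153 3080] [100.4617  70.1481]
[ 156    0   68   30 1078] [191.8228  12.4128]
[241   0  35  13 254] [262.2283   4.189 ]
[ 306  206   29   48 1094] [319.7285 230.4415]
115 [(-16, 77), (-14, 74), (-12, 86), (-10, 87), (-8, 65), (-6, 132), (-4, 148), (-2, 148), (0, 142), (2, 141), (4, 144), (6, 147), (8, 107), (10, 185), (12, 188), (14, 127), (16, 126)]
125 [(-16, 74), (-14, 78), (-12, 86), (-10, 84), (-8, 70), (-6, 27), (-4, 15), (-2, 18), (0, 20), (2, 19), (4, 20), (6, 20), (8, 123), (10, 189), (12, 189), (14, 120), (16, 126)]
135 [(-16, 73), (-14, 77), (-12, 66), (-10, 7), (-8, 9), (-6, 9), (-4, 8), (-2, 7), (0, 7), (2, 9), (4, 11), (6, 9), (8, 9), (10, 18), (12, 68), (14, 120), (16, 119)]
62 [(-24, 77), (-22, 76), (-20, 71), (-18, 105), (-16, 107), (-14, 107), (-12, 107), (-10, 90), (-8, 62), (-6, 143), (-4, 142), (-2, 145), (0, 141), (2, 146), (4, 148), (6, 141), (8, 118), (10, 102), (12, 103), (14, 104), (16, 104), (18, 102), (20, 116), (22, 120), (24, 118)]
75 [(-24, 77), (-22, 75), (-20, 63), (-18, 57), (-16, 58), (-14, 58), (-12, 57), (-10, 50), (-8, 68), (-6, 145), (-4, 144), (-2, 145), (0, 143), (2, 146), (4, 142), (6, 136), (8, 101), (10, 40), (12, 43), (14, 41), (16, 41), (18, 47), (20, 117), (22, 118), (24, 116)]
```

The knob, arm and finger are all centred on y≈0. The finger lies over the stone, whose edges are at ±19.5, and the gripper is clear.

```bash
python3 -c "
from cell import *
print(hand_in())"
```

```text
the job is handed in; nothing more can be done
None
```

The long whetstone is mounted on the rail against its bottom stop with the keeper closed over it, and the job was handed in at about 27 s; the last camera check put stone, finger and knob centred on the rail.

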